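# Ready a sampling-probe stand: unlock, kickstand down, hold the frame upright

### The job

Get the sampling-probe stand ready for clamping: first turn its lock knob clockwise until it clicks past its detent into the open position, then flip the kickstand over centre, all the way down. Last, raise the leaning frame upright with the gripper and finish while still holding it there, because it tips over again as soon as it is let go; leave the other things on the table where they are.

Things in the scene. Friction and masses are not known exactly. Their poses are not given: they have to be found in the camera images.
- stand: Stand fixed to the table: aluminium base plate 220 (x) x 200 (y) x 12 mm, origin under its centre on the table, z up. Hub shaft along its y axis at x = 0, 45 mm high, held by two cheeks at y = +-75 mm (65 mm high), sticking out to y = -152. Frame and kickstand turn about this shaft: the frame leans to -x, the kickstand (y = -137) comes down to +x. Lock knob at x = +75, y = 0 on a housing 80 mm high.
- frame: Frame of round steel bar, 122 mm wide, hinged on the hub; origin on the hub axis, z along its uprights (at y = +-55 mm), y along the hub. Lower bar at z = 52, top bar at 190, between them a plate (z 82 to 128) with a black cone, 56 mm across, out to x = -93 mm. 0.6 to 1 kg, heavier on the cone side: it always tips to -x by itself, even from upright; holding it takes 1 to 2 N at the top bar.
- top_bar (a point): Middle of the frame's round top bar (12 mm thick, along the stand's y axis, 98 mm free between the uprights), on the bar's axis, 190 mm from the hub axis. Free below for 55 mm. It can be gripped from above across the bar; the bar may turn between the pads. At the start the frame leans 0.45 rad to the stand's -x, on its stop; the other stop is 0.12 rad past upright. While the knob is locked its dog stops the frame about 0.3 rad short of upright.
- kick (a joint): Kickstand angle in rad: 0 = stowed, leg up and leaning 0.5 rad from vertical towards the stand's -x; grows as it swings over the top to +x; 2.37 = fully down, foot on the table. Its foot is heavy (leg 0.25 kg), so it goes over centre when the leg points straight up, at 0.5: before that it drops back to 0, past it it falls all the way down by itself. 1 to 2 N at the foot moves it.
- kick_foot (a point): Centre of the kickstand's foot, a black rubber roller 18 mm thick and 44 mm long along the stand's y axis, at the end of the 12 mm thick leg, 120 mm from the hub axis; 150 mm above the table when stowed.
- kick_hub (a point): Point on the hub axis about which the kickstand turns (stand x = 0, y = -137 mm, 45 mm high).
- knob (a joint): Lock knob angle in rad: 0 = locked, grows clockwise seen from above to 1.4 = open. A detent spring pushes it away from the centre at 0.7 (up to about 0.25 N m): past that it clicks on to 1.4 by itself when free.
- knob_grip (a point): Point on the knob's vertical axis, 126 mm above the table, at grip height. The knob is a black bar 46 x 14 mm, 44 mm tall, top 14 mm above this point; at joint 0 it lies along the stand's x axis and it turns with the joint. Below it, 84 to 96 mm high, a flat lock dog reaches 83 mm from the axis: towards the stand's -x when locked, +y when open.
- dish: Bystander: stainless bowl, 72 mm across, 24 mm high, origin under its centre.
- jar: Bystander: amber jar, 48 mm across, 60 mm high, origin under its centre.
- filter: Bystander: white capsule filter, 44 mm across, 64 mm high, origin under its centre.
- wrench: Bystander: steel wrench 160 mm long, lying along its x axis, origin under its centre.
- driver: Bystander: black-handled screwdriver 180 mm long, lying along its x axis, origin under its centre.
- spare_cone: Bystander: spare black cone standing mouth down, 56 mm across, 90 mm high, origin under its centre.
- case: Bystander: grey case 110 x 70 x 30 mm, origin under its centre.

How it is judged (in metres and radians):
On the way, in this order (a step that is already met when the one before it is completed fails the run):
1. the lock knob has clicked past its detent into the open position (joint above 1.25) (value of joint knob above 1.25 rad), for 0.2 s.
2. the kickstand is flipped over centre and fully down (joint above 2.2) (value of joint kick above 2.2 rad), for 0.2 s.
3. the frame is upright and held by the fingers (angle between frame's own z axis and vertical below 0.07 rad and contact force between the fingers and frame above 0.5 N), for 0.3 s.
At the end, for the whole second after the job is handed in: The robot still holds the frame with its fingers (contact over 0.5 N), upright within 0.07 rad (4 degrees) of vertical and at rest (under 0.1 rad/s), none of the small things leaning on it; the knob is open (above 1.25 rad) and the kickstand down (above 2.2 rad) (all of step 3 and value of joint knob above 1.25 rad and value of joint kick above 2.2 rad and angular speed of frame below 0.1 rad/s and contact force between frame and dish below 0.3 N and contact force between frame and jar below 0.3 N and contact force between frame and filter below 0.3 N); the arm keeps its last pose, push and grip.
It fails at once if one of the other things (dish, jar, filter, wrench, driver, spare cone, case) is pushed more than 30 mm from its place (distance of any of dish, jar, filter, wrench, driver, spare_cone, case from where it was at the start of the episode above 0.03 m).
It also fails if it takes over 58 s, if anything falls off the work surface, if the arm or the gripper's body presses on something with over 40 N, if the wrist force passes 120 N, or if a joint passes its speed limit or range.

### The arm

A 6-joint arm with a two-finger parallel gripper is mounted at the origin on the work surface. World frame = base frame: x ahead of the robot, y to its left, z up, the work surface at z = 0. Lengths are in mm, angles in degrees, forces in N, time in s.
With the tool pointing down it reaches from about 300 to 850 mm from the base axis. Payload 4.2 kg.
Tool frame: the origin (TCP) lies on the centre line of the jaws, within the pads' length; the fingertips stand 8 mm ahead of it and the grasp point (between the pads) lies 11 mm behind it; z points along the fingers, y is the line along which they close (so a half turn about z gives the same grasp; the last joint's range is limited). The gripper opens to 91 mm and grips with 3 to 60 N. Pads are 32 mm wide; open, the fingers measure 118 mm over their backs; the gripper's body (76 mm by 178 mm) begins 60 mm behind the grasp point.
Start: joints at [66.979, 18.312, 89.639, -0, 72.044, -1.146], TCP at [214.243, 533.612, 221.976] pointing down, gripper open.
Joint ranges: [-177.97, 177.97], [-48.28, 115.42], [12.27, 149.76], [-77.06, 257.06], [2.81, 150.46], [-146.56, 146.56]. Speed limits (degrees/s): [147.25, 147.25, 180, 180, 180, 180].

### API

Orientations are given as [roll, pitch, yaw] about the fixed x, y, z axes, in that order (R = Rz(yaw) Ry(pitch) Rx(roll)).
In Python, from workcell import telemetry, eyes, ticket gives the robot as it stands. The module is installed in compiled form; this text tells all that it offers.
- The arm moves only by the shell command python3 -m crank 'ROWS' [OPENING] [FORCE]. ROWS is JSON, a list of rows, each an object of numbers: "dx", "dy", "dz": the shift along the world's x, y, z normalised to -1 to 1, where 1 is 80 cm; "yaw": the turn about the world's z normalised to -1 to 1, where 1 is 5 degrees. A call has 1 to 10 rows; each row shifts and turns the commanded pose from where the row before left it; what a row does not reach is not made up. A row lasts 1/8 s, in which the tool goes at most 62.5 mm and 10.7 degrees, less where a joint would pass 70% of its speed; a pose out of reach is approached as far as the arm can. A call with a number of a shift or a turn outside -1 to 1 is refused whole. A call with a gripper value outside its range is refused whole. OPENING is the opening, from 0 (shut) to 1 (fully open), set as the call begins (- or left out, the last holds). The fingers move at their own pace and stop on an object; FORCE is the grip in N (left out, the last holds). Time passes only in rows, so rows that do not move let the fingers close. It gives the time, the measured TCP pose, the force, the opening and the grip force at its end, in the units of the state.
- telemetry.state(): the state, without advancing time (a new reading comes with each control period).
- eyes.grab_frame(name): name is "side" or "top"; returns the picture (400x640x3 uint8, red, green, blue); there is no depth.
- eyes.calibration(name): a dict with "camera_matrix" (3x3 intrinsics, pixels), "world_from_camera" (4x4, takes a point from camera to world coordinates). Camera axes: x right, y down, z forward; pixel columns grow to the right and rows downward; lengths in mm; the calibration is good to about 2 mm. A picture is of the moment at which its call begins. calibration takes no time and is no camera call.
- ticket.job_done(): hands the job in; it is judged then, once.
The state is a dict: "time_s": time; "qpos": joint angles; "qvel": joint speeds; "effort": joint torques, N m; "ee_pos": TCP position; "ee_rot": TCP orientation; "force": force on the tool from outside, world axes, zero at the start; "torque": the same for the moment, N m; "gripper_width": finger opening in mm; "gripper_force": force on a finger pad.
Only numpy, scipy, OpenCV 4.12 (cv2) and the standard library are available. Lean on these libraries where they do the work, as an engineer would, in place of code of your own. Each camera call takes 0.05 s, during which the arm holds its last target. There are 200 camera calls.

## Working session

There is one attempt and no reset: what is moved stays moved. The work goes in short steps, Python scripts to look and compute and a shell command to move; the robot and the scene stay as the last step left them, time stands still between calls to the robot, and variables do not carry over. Pictures are saved under pics/ and viewed, at most 10 in all, crops included, and the job is handed in when it is done.

```bash
mkdir -p pics; python3 - <<'E'
from workcell import telemetry, eyes
import cv2,json
for n in("side","top"):
    cv2.imwrite(f"pics/{n}0.png",eyes.grab_frame(n)[:,:,::-1])
    c=eyes.calibration(n);print(n,c["camera_matrix"],c["world_from_camera"])
print(telemetry.state())
E
```

```text
side [[502.6578295    0.         320.29787159]
 [  0.         502.6578295  201.16283042]
 [  0.           0.           1.        ]] [[-9.87345438e-01 -6.89560557e-02  1.42807733e-01  2.83175045e+02]
 [-1.56842808e-01  5.57695068e-01 -8.15092967e-01  1.30182820e+03]
 [-2.34375726e-02 -8.27176688e-01 -5.61452943e-01  1.05283464e+03]
 [ 0.00000000e+00  0.00000000e+00  0.00000000e+00  1.00000000e+00]]
top [[372.60266468   0.         331.6127388 ]
 [  0.         372.60266468 193.909997  ]
 [  0.           0.           1.        ]] [[-2.31781180e-02 -9.95946101e-01  8.69145497e-02  4.25037340e+02]
 [-9.99565430e-01  2.15026721e-02 -2.01639782e-02  6.36183972e-01]
 [ 1.82133404e-02 -8.73441424e-02 -9.96011684e-01  1.16368400e+03]
 [ 0.00000000e+00  0.00000000e+00  0.00000000e+00  1.00000000e+00]]
{'time_s': 0.1, 'qpos': array([ 6.69791123e+01,  1.83487920e+01,  8.97003703e+01, -3.13610886e-03,
        7.20431872e+01, -1.14611281e+00]), 'qvel': array([-0.01628569, -0.11149521, -0.04963149,  0.15818377, -0.03153247,
       -0.04577853]), 'effort': array([ 1.27115010e-03, -4.13342679e+01, -2.32508415e+01,  7.28781126e-02,
        4.21452709e-02, -5.46351453e-05]), 'ee_pos': array([214.07708542, 533.18638046, 221.18971359]), 'ee_rot': array([-1.79907609e+02,  1.13400410e-03,  1.58126195e+02]), 'force': array([ 0.22177587,  0.04325368, -0.37887902]), 'torque': array([-0.00885112, -0.04426834,  0.03121666]), 'gripper_force': 0.0, 'gripper_width': 91.56632630504883}
```

View pics/top0.png

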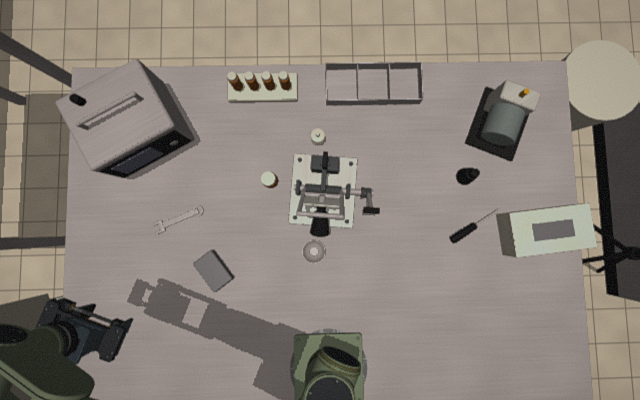

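View pics/side0.png

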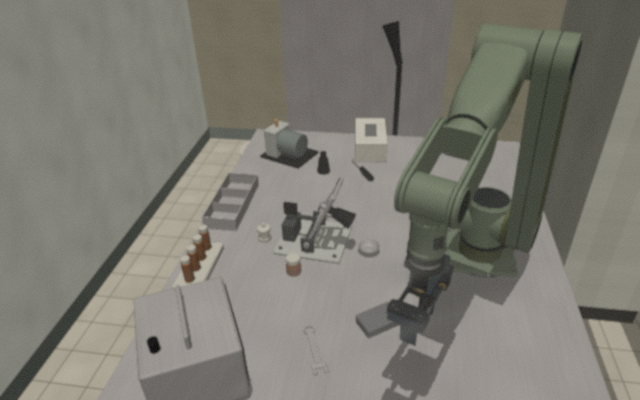

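The top view shows the stand at about (323,190), with its +x pointing away from the robot. The knob is at about (325,162), the kickstand at about (370,200), the jar at (268,180), the filter at (317,135) and the dish at (314,251). I'll enlarge it to measure.

```bash
python3 - <<'E'
import cv2
a=cv2.imread("pics/top0.png")[120:265,260:400]
b=cv2.imread("pics/side0.png")[165:285,250:390]
a=cv2.resize(a,None,fx=4,fy=4,interpolation=cv2.INTER_CUBIC)
cv2.imwrite("pics/topc.png",a)
E
```

```text
(no output)
```

View pics/topc.png

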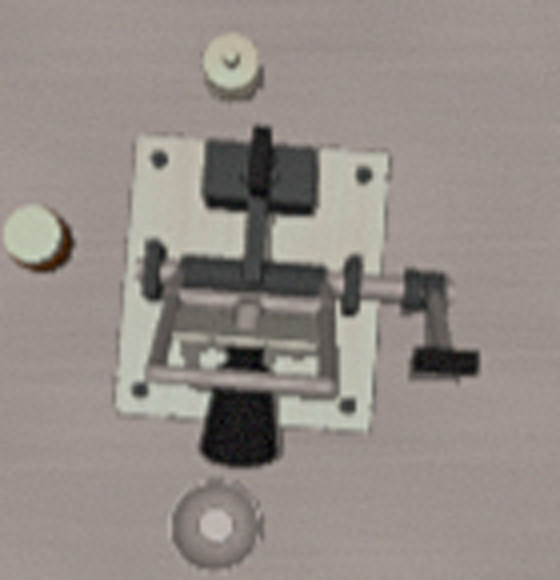

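The plate corners in the crop are at (138,134), (388,152), (370,432) and (115,412). The foot is at (446,362), the knob top at (262,160), and the top bar runs from (155,380) to (337,388).

```bash
cat >h.py <<'E'
import numpy as np, cv2
from workcell import eyes, telemetry
def proj(n,P):
    c=eyes.calibration(n);T=np.linalg.inv(c["world_from_camera"])
    q=(T[:3,:3]@np.atleast_2d(P).T).T+T[:3,3]; u=q@np.array(c["camera_matrix"]).T
    return u[:,:2]/u[:,2:]
def back(n,uv,z):
    c=eyes.calibration(n);T=np.array(c["world_from_camera"])
    d=T[:3,:3]@np.linalg.solve(c["camera_matrix"],[*uv,1]);return T[:3,3]+d*(z-T[2,3])/d[2]
def stand(p,P):
    x,y,a=p;c,s=np.cos(a),np.sin(a);P=np.atleast_2d(P)
    return P@np.array([[c,-s,0],[s,c,0],[0,0,1]]).T+[x,y,0]
E
python3 - <<'E'
from h import *
from scipy.optimize import least_squares
L=np.array([[110,100,12],[110,-100,12],[-110,-100,12],[-110,100,12],
 [-120*np.sin(.5),-137,45+120*np.cos(.5)], [-190*np.sin(.45),55,45+190*np.cos(.45)],[-190*np.sin(.45),-55,45+190*np.cos(.45)],[75,0,140]])
uv=np.array([[138,134],[388,152],[370,432],[115,412],[446,358],[155,380],[337,388],[262,160]])/4+[260,120]
r=least_squares(lambda p:(proj("top",stand(p,L))-uv).ravel(),[480,0,0])
p=r.x;print(p[:2],np.degrees(p[2]));print((r.fun.reshape(-1,2)).round(1))
for n,q in dict(knob=[75,0,126],foot=L[4],bar0=[-190*np.sin(.45),0,45+190*np.cos(.45)],barup=[0,0,235],khub=[0,-137,45],dogopen=[75,83,90]).items(): print(n,stand(p,q).round(1), (proj("side",stand(p,q))).round())
for n,u,z in [("filter",(232,60),64),("jar",(36,235),60),("dish",(216,523),24)]: 
    print(n,back("top",np.array(u)/4+[260,120],z).round())
np.save("p.npy",p)
E
```

```text
[536.0783851    2.31270759] -5.0647030346680655
[[-0.6  0.1]
 [ 0.7 -0. ]
 [ 1.   0.3]
 [-0.1  1.1]
 [ 0.6  0.6]
 [ 0.6 -1.1]
 [-1.6 -0.3]
 [-0.4 -0.5]]
knob [[610.8  -4.3 126. ]] [[290. 206.]]
foot [[ 466.7 -129.1  150.3]] [[339. 182.]]
bar0 [[453.8   9.6 216.1]] [[338. 188.]]
barup [[536.1   2.3 235. ]] [[312. 180.]]
khub [[ 524.  -134.2   45. ]] [[323. 206.]]
dogopen [[618.1  78.4  90. ]] [[283. 230.]]
filter [699.  15.  64.]
jar [571. 164.  60.]
dish [353.  35.  24.]
```

```bash
python3 -m crank '[{"dx":0.04,"dy":-0.056,"dz":0.002,"yaw":0.3},{"dx":0.04,"dy":-0.056,"dz":0.002,"yaw":0.3},{"dx":0.04,"dy":-0.056,"yaw":0.3},{"dx":0.04,"dy":-0.056,"yaw":0.3},{"dx":0.04,"dy":-0.056,"yaw":0.3},{"dx":0.04,"dy":-0.056,"yaw":0.3},{"dx":0.04,"dy":-0.056,"yaw":0.3},{"dx":0.04,"dy":-0.056,"yaw":0.3},{"dx":0.04,"dy":-0.056,"yaw":0.3},{"dx":0.04,"dy":-0.056,"yaw":0.3}]' 0.5 20
python3 -m crank '[{"dx":0.04,"dy":-0.05,"yaw":0.3},{"dx":0.04,"dy":-0.05,"yaw":0.1},{"dx":0.016,"dy":-0.011},{},{}]'
```

```text
validation failed for argument at $[2]...
validation failed for argument at $[0]...
```

Every row needs all four keys.

```bash
python3 -m crank '[{"dx":0.04,"dy":-0.056,"dz":0.002,"yaw":0.3},{"dx":0.04,"dy":-0.056,"dz":0.002,"yaw":0.3},{"dx":0.04,"dy":-0.056,"dz":0,"yaw":0.3},{"dx":0.04,"dy":-0.056,"dz":0,"yaw":0.3},{"dx":0.04,"dy":-0.056,"dz":0,"yaw":0.3},{"dx":0.04,"dy":-0.056,"dz":0,"yaw":0.3},{"dx":0.04,"dy":-0.056,"dz":0,"yaw":0.3},{"dx":0.04,"dy":-0.056,"dz":0,"yaw":0.3},{"dx":0.04,"dy":-0.056,"dz":0,"yaw":0.3},{"dx":0.04,"dy":-0.056,"dz":0,"yaw":0.3}]' 0.5 20
python3 -m crank '[{"dx":0.04,"dy":-0.05,"dz":0,"yaw":0.3},{"dx":0.04,"dy":-0.05,"dz":0,"yaw":0.1},{"dx":0.016,"dy":-0.011,"dz":0,"yaw":0},{"dx":0,"dy":0,"dz":0,"yaw":0},{"dx":0,"dy":0,"dz":0,"yaw":0}]'
```

```text
time_s: 1.35
ee_pos: [534.9, 84.0, 224.9]
ee_rot: [180.0, -0.0, 173.2]
force: [0.4, 0.0, -0.2]
gripper_width: 46.0
gripper_force: 0.0
time_s: 1.98
ee_pos: [610.1, -2.0, 225.0]
ee_rot: [180.0, -0.1, 175.2]
force: [-0.7, 0.6, -0.1]
gripper_width: 45.5
gripper_force: 0.0
```

```bash
python3 -m crank '[{"dx":0.001,"dy":-0.003,"dz":-0.05,"yaw":0},{"dx":0,"dy":0,"dz":-0.05,"yaw":0},{"dx":0,"dy":0,"dz":-0.0375,"yaw":0},{"dx":0,"dy":0,"dz":0,"yaw":0},{"dx":0,"dy":0,"dz":0,"yaw":0}]'
python3 - <<'E'
from h import *
s=cv2.resize(eyes.grab_frame("side")[140:260,220:380,::-1],None,fx=4,fy=4);t=cv2.resize(eyes.grab_frame("top")[120:240,260:400,::-1],None,fx=4,fy=4)
cv2.imwrite("pics/s1.png",s)
E
```

```text
time_s: 2.6
ee_pos: [612.4, -4.8, 116.7]
ee_rot: [180.0, 0.1, 175.2]
force: [1.2, -0.6, 0.4]
gripper_width: 45.4
gripper_force: 0.0
```

View pics/s1.png

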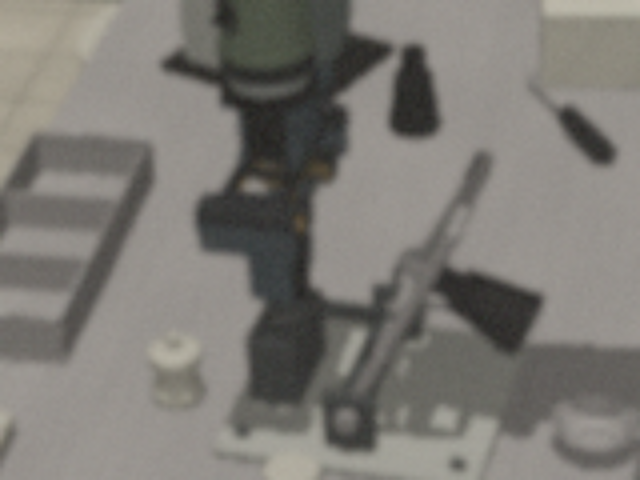

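The side view shows the near finger at (275,270), straddling the knob just above the housing and clear of the frame. Next I grip and turn clockwise.

```bash
python3 -m crank '[{"dx":0,"dy":0,"dz":0,"yaw":0},{"dx":0,"dy":0,"dz":0,"yaw":0},{"dx":0,"dy":0,"dz":0,"yaw":0},{"dx":0,"dy":0,"dz":0,"yaw":0},{"dx":0,"dy":0,"dz":0,"yaw":0},{"dx":0,"dy":0,"dz":0,"yaw":0}]' 0 25
python3 -m crank '[{"dx":0,"dy":0,"dz":0,"yaw":-0.8},{"dx":0,"dy":0,"dz":0,"yaw":-0.8},{"dx":0,"dy":0,"dz":0,"yaw":-0.8},{"dx":0,"dy":0,"dz":0,"yaw":-0.8},{"dx":0,"dy":0,"dz":0,"yaw":-0.8},{"dx":0,"dy":0,"dz":0,"yaw":-0.8},{"dx":0,"dy":0,"dz":0,"yaw":-0.8},{"dx":0,"dy":0,"dz":0,"yaw":-0.8},{"dx":0,"dy":0,"dz":0,"yaw":-0.8},{"dx":0,"dy":0,"dz":0,"yaw":-0.8}]'
python3 -m crank '[{"dx":0,"dy":0,"dz":0,"yaw":-0.8},{"dx":0,"dy":0,"dz":0,"yaw":-0.8},{"dx":0,"dy":0,"dz":0,"yaw":-0.8},{"dx":0,"dy":0,"dz":0,"yaw":-0.8},{"dx":0,"dy":0,"dz":0,"yaw":-0.8},{"dx":0,"dy":0,"dz":0,"yaw":-0.8},{"dx":0,"dy":0,"dz":0,"yaw":-0.8},{"dx":0,"dy":0,"dz":0,"yaw":-0.8},{"dx":0,"dy":0,"dz":0,"yaw":-0.8},{"dx":0,"dy":0,"dz":0,"yaw":-0.6}]'
python3 -m crank '[{"dx":0,"dy":0,"dz":0,"yaw":0},{"dx":0,"dy":0,"dz":0,"yaw":0},{"dx":0,"dy":0,"dz":0,"yaw":0}]'
```

```text
time_s: 3.45
ee_pos: [612.2, -2.5, 115.5]
ee_rot: [179.6, 0.0, 174.9]
force: [0.9, 8.8, 1.7]
gripper_width: 13.8
gripper_force: 25.0
time_s: 4.7
ee_pos: [612.1, -2.8, 115.5]
ee_rot: [179.8, -0.2, 135.0]
force: [0.8, 9.6, 1.8]
gripper_width: 13.9
gripper_force: 25.0
time_s: 5.95
ee_pos: [611.8, -2.9, 115.5]
ee_rot: [180.0, -0.3, 95.9]
force: [0.2, 8.4, 1.5]
gripper_width: 13.5
gripper_force: 25.0
time_s: 6.32
ee_pos: [611.8, -2.9, 115.5]
ee_rot: [180.0, -0.3, 96.0]
force: [0.1, 7.4, 1.7]
gripper_width: 14.0
gripper_force: 25.0
```

```bash
python3 -m crank '[{"dx":0,"dy":0,"dz":0,"yaw":0},{"dx":0,"dy":0,"dz":0,"yaw":0},{"dx":0,"dy":0,"dz":0,"yaw":0},{"dx":0,"dy":0,"dz":0.06,"yaw":0},{"dx":0,"dy":0,"dz":0.06,"yaw":0},{"dx":0,"dy":0,"dz":0.06,"yaw":0},{"dx":0,"dy":0,"dz":0,"yaw":0}]' 0.5
python3 -m crank '[{"dx":-0.048,"dy":-0.031,"dz":0,"yaw":-0.5},{"dx":-0.048,"dy":-0.031,"dz":0,"yaw":-0.5},{"dx":-0.048,"dy":-0.031,"dz":0,"yaw":-0.5},{"dx":-0.048,"dy":-0.031,"dz":0,"yaw":-0.5},{"dx":-0.048,"dy":-0.032,"dz":0,"yaw":0},{"dx":0,"dy":0,"dz":0,"yaw":0},{"dx":0,"dy":0,"dz":0,"yaw":0}]' 0
python3 - <<'E'
from h import *
t=cv2.resize(eyes.grab_frame("top")[120:240,260:400,::-1],None,fx=4,fy=4)
s=cv2.resize(eyes.grab_frame("side")[140:260,220:380,::-1],None,fx=4,fy=4)
cv2.imwrite("pics/s2.png",s)
E
```

```text
time_s: 7.2
ee_pos: [613.9, -5.9, 263.9]
ee_rot: [179.5, 0.1, 96.1]
force: [0.1, 0.1, -0.8]
gripper_width: 45.8
gripper_force: 0.0
time_s: 8.07
ee_pos: [420.0, -130.3, 258.7]
ee_rot: [-180.0, -0.0, 86.1]
force: [0.2, 0.0, -0.1]
gripper_width: 0.8
gripper_force: 0.0
```

View pics/s2.png

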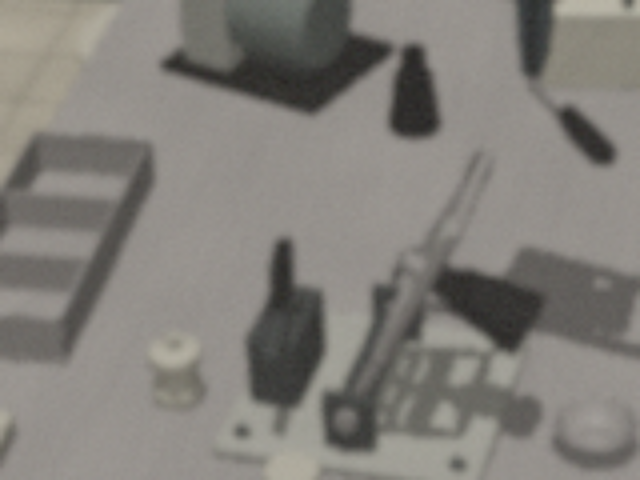

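The knob stands open: its bar is seen end-on at (283,265) and the dog points along +y. The gripper is behind the kickstand, so I lower it and push +x.

```bash
python3 -m crank '[{"dx":0,"dy":0,"dz":-0.047,"yaw":0},{"dx":0,"dy":0,"dz":-0.047,"yaw":0},{"dx":0,"dy":0,"dz":-0.047,"yaw":0},{"dx":0,"dy":0,"dz":0,"yaw":0},{"dx":0.02,"dy":0,"dz":0,"yaw":0},{"dx":0.02,"dy":0,"dz":0,"yaw":0}]'
python3 -m crank '[{"dx":0.015,"dy":0,"dz":0,"yaw":0},{"dx":0.015,"dy":0,"dz":0,"yaw":0},{"dx":0.015,"dy":0,"dz":0,"yaw":0},{"dx":0.015,"dy":0,"dz":0,"yaw":0},{"dx":0.015,"dy":0,"dz":0,"yaw":0},{"dx":0.015,"dy":0,"dz":0,"yaw":0},{"dx":0.015,"dy":0,"dz":0,"yaw":0},{"dx":0.015,"dy":0,"dz":0,"yaw":0},{"dx":0,"dy":0,"dz":0,"yaw":0},{"dx":0,"dy":0,"dz":0,"yaw":0}]'
python3 -m crank '[{"dx":0,"dy":0,"dz":0,"yaw":0},{"dx":0,"dy":0,"dz":0,"yaw":0},{"dx":0,"dy":0,"dz":0,"yaw":0},{"dx":-0.02,"dy":0,"dz":0.06,"yaw":0},{"dx":-0.02,"dy":0,"dz":0.06,"yaw":0},{"dx":-0.02,"dy":0,"dz":0.05,"yaw":0},{"dx":0,"dy":0,"dz":0,"yaw":0}]' 0.6
python3 - <<'E'
from h import *
t=cv2.resize(eyes.grab_frame("top")[120:265,260:400,::-1],None,fx=4,fy=4)
s=cv2.resize(eyes.grab_frame("side")[140:260,220:380,::-1],None,fx=4,fy=4)
cv2.imwrite("pics/s3.png",s);cv2.imwrite("pics/t3.png",t)
E
```

```text
time_s: 8.93
ee_pos: [454.0, -130.6, 148.0]
ee_rot: [179.9, 0.0, 86.1]
force: [-3.2, -0.9, 2.5]
gripper_width: 0.0
gripper_force: 1.4
time_s: 10.18
ee_pos: [547.5, -130.3, 146.2]
ee_rot: [-180.0, -0.0, 86.1]
force: [-0.3, 0.6, 0.4]
gripper_width: 0.4
gripper_force: 0.0
time_s: 11.05
ee_pos: [500.6, -130.8, 286.2]
ee_rot: [179.6, 0.1, 86.1]
force: [0.3, -0.7, -0.1]
gripper_width: 54.3
gripper_force: 0.0
```

View pics/t3.png

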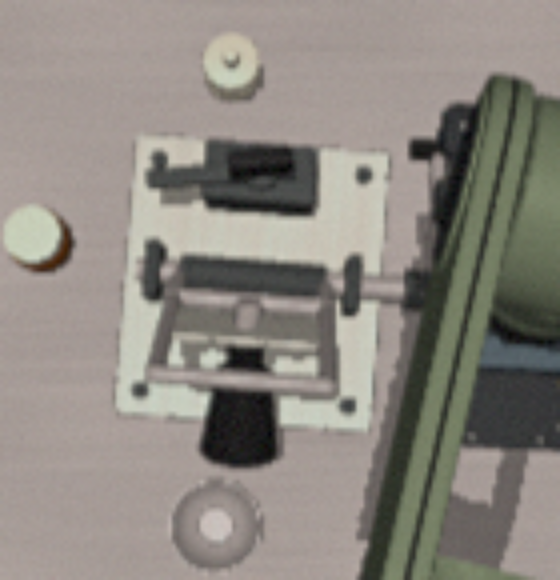

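The kickstand is down, with its foot at (420,148), the knob is open and the bystanders haven't moved. Next is the top bar.

```bash
python3 -m crank '[{"dx":-0.02,"dy":0.059,"dz":0,"yaw":0},{"dx":-0.019,"dy":0.059,"dz":0,"yaw":0},{"dx":-0.019,"dy":0.057,"dz":0,"yaw":0},{"dx":0,"dy":0,"dz":0,"yaw":0},{"dx":0,"dy":0,"dz":-0.034,"yaw":0},{"dx":0,"dy":0,"dz":-0.034,"yaw":0},{"dx":0,"dy":0,"dz":-0.033,"yaw":0},{"dx":0,"dy":0,"dz":0,"yaw":0}]'
python3 - <<'E'
from h import *
cv2.imwrite("pics/s4.png",cv2.resize(eyes.grab_frame("side")[140:260,220:380,::-1],None,fx=4,fy=4))
E
```

```text
time_s: 12.15
ee_pos: [452.0, 8.9, 198.9]
ee_rot: [-179.6, 0.0, 86.1]
force: [0.1, 0.4, -0.4]
gripper_width: 54.6
gripper_force: 0.0
```

View pics/s4.png

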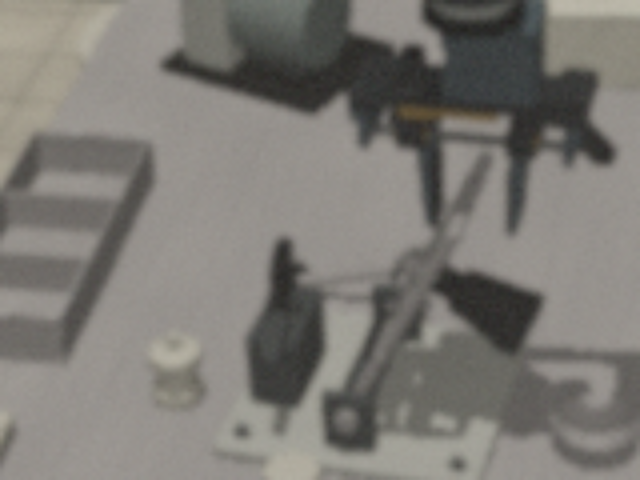

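The side view shows the bar end at (485,160), between the two fingers at (430,190) and (515,190). I close on it after a small lift.

```bash
python3 -m crank '[{"dx":0,"dy":0,"dz":0.006,"yaw":-0.2},{"dx":0,"dy":0,"dz":0,"yaw":0},{"dx":0,"dy":0,"dz":0,"yaw":0},{"dx":0,"dy":0,"dz":0,"yaw":0},{"dx":0,"dy":0,"dz":0,"yaw":0},{"dx":0,"dy":0,"dz":0,"yaw":0}]' 0 15
python3 -m crank '[{"dx":0.016,"dy":-0.0015,"dz":0.007,"yaw":0},{"dx":0.017,"dy":-0.0015,"dz":0.006,"yaw":0},{"dx":0.017,"dy":-0.0015,"dz":0.0045,"yaw":0},{"dx":0,"dy":0,"dz":0,"yaw":0}]'
```

```text
time_s: 12.95
ee_pos: [454.5, 9.6, 206.6]
ee_rot: [179.9, -0.0, 85.1]
force: [3.5, -0.5, -1.2]
gripper_width: 11.6
gripper_force: 15.0
time_s: 13.45
ee_pos: [494.8, 5.6, 221.2]
ee_rot: [179.9, 0.0, 85.1]
force: [-4.4, -0.5, 5.8]
gripper_width: 11.5
gripper_force: 15.0
```

```bash
python3 -m crank '[{"dx":0.0175,"dy":-0.0015,"dz":0.004,"yaw":0},{"dx":0.0175,"dy":-0.0015,"dz":0.002,"yaw":0},{"dx":0.0175,"dy":-0.0015,"dz":0.0005,"yaw":0},{"dx":0,"dy":0,"dz":0,"yaw":0},{"dx":0,"dy":0,"dz":0,"yaw":0},{"dx":0,"dy":0,"dz":0,"yaw":0}]'
python3 - <<'E'
from h import *
i=eyes.grab_frame("side")[:,:,::-1];t=eyes.grab_frame("top")[:,:,::-1]
p=np.load("p.npy")
print("side hub end/top at upright (crop px)",((proj("side",stand(p,[[0,55,45],[0,55,190],[0,61,235],[0,75,45]]))-[220,140])*4).round())
cv2.imwrite("pics/s5.png",np.hstack([cv2.resize(i[140:260,240:340],None,fx=4,fy=4,interpolation=2),cv2.resize(t[140:260,280:380],None,fx=4,fy=4,interpolation=2)]))
E
```

```text
time_s: 14.2
ee_pos: [535.3, 1.9, 225.6]
ee_rot: [180.0, 0.1, 85.1]
force: [-2.1, -4.6, 1.9]
gripper_width: 11.6
gripper_force: 15.0
side hub end/top at upright (crop px) [[357. 396.]
 [350. 247.]
 [346. 202.]
 [350. 411.]]
```

View pics/s5.png

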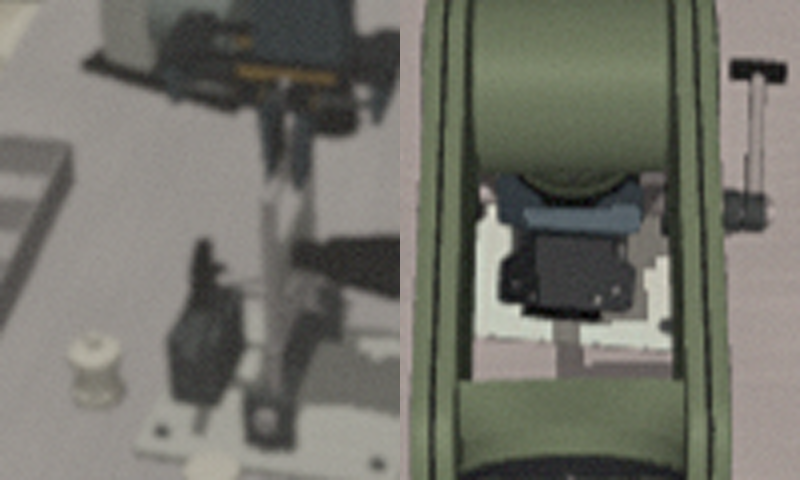

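The frame is upright in the fingers: its near upright runs from (270,390) to (268,200), where the model predicts about (277,396) to (266,202). The cone is horizontal and the kickstand is down. I'll hold briefly and hand in.

```bash
python3 -m crank '[{"dx":0.001,"dy":0,"dz":0,"yaw":0},{"dx":0,"dy":0,"dz":0,"yaw":0},{"dx":0,"dy":0,"dz":0,"yaw":0},{"dx":0,"dy":0,"dz":0,"yaw":0},{"dx":0,"dy":0,"dz":0,"yaw":0},{"dx":0,"dy":0,"dz":0,"yaw":0}]'
python3 -c "from workcell import ticket;print(ticket.job_done())"
```

```text
time_s: 15.05
ee_pos: [535.9, 1.8, 225.6]
ee_rot: [180.0, 0.1, 85.1]
force: [-2.2, -5.1, 2.0]
gripper_width: 11.6
gripper_force: 15.0
the job is handed in; nothing more can be done
None
```

I handed the job in at about 15 s: the knob is open, the kickstand is fully down, and the gripper is holding the frame upright. In the last pictures the bystanders in view hadn't moved; no verdict came back.

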